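# Draw a copper bus bar from its gated socket and hold it up tilted for inspection

### The arm

A 6-joint arm with a two-finger parallel gripper is mounted at the origin on the work surface. World frame = base frame: x ahead of the robot, y to its left, z up, the work surface at z = 0. Lengths are in m, angles in rad, forces in N, time in s.
With the tool pointing down it reaches from about 0.4 to 0.825 m from the base axis. Payload 7 kg.
Tool frame: the origin (TCP) lies midway between the tips of the shut fingers; the grasp point (between the pads) lies 19 mm behind it; z points along the fingers, y is the line along which they close (so a half turn about z gives the same grasp; the last joint's range is limited). The gripper opens to 88 mm and grips with 3 to 60 N. Pads are 19 mm wide; open, the fingers measure 130 mm over their backs; the gripper's body (78 mm by 193 mm) begins 47 mm behind the grasp point.
Start: joints at [1.482, 0.359, 0.012, 0, -1.224, -0.288], TCP at [0.248, 0.628, 0.227] pointing down, gripper open.
Joint ranges: [-3.07, 3.07], [-1.43, 2.12], [-1.02, 1.25], [-3.03, 1.67], [-3.05, -0], [-3.03, 3.03]. Speed limits (rad/s): [2.39, 2.39, 3.01, 3.14, 3.14, 3.14].

### API

Orientations are given as [roll, pitch, yaw] about the fixed x, y, z axes, in that order (R = Rz(yaw) Ry(pitch) Rx(roll)).
In Python, from station import arm, grab_frame, camera_params, spot_in gives the robot as it stands.
- The arm moves only by the shell command python3 -m jog 'ROWS' [FORCE]. ROWS is JSON, a list that holds one entry, the list of rows, each a list of 7 numbers: the shift along the tool's x, y, z in mm, then the turn, a rotation vector about the tool's x, y, z in rad, then the finger opening in mm, from 0 to 87.6. In form: [[[x, y, z, wx, wy, wz, fingers], ...]]. A call has 1 to 20 rows; each row is the pose to reach, as a shift and turn from the pose commanded when the call began, along the tool's axes at that moment; what a row does not reach only later rows make up. A row lasts 1/8 s, in which the tool goes at most 62.5 mm and 10.7 degrees, less where a joint would pass 70% of its speed; a pose out of reach is approached as far as the arm can. A call with a gripper value outside its range is refused whole. The fingers move at their own pace and stop on an object; FORCE is the grip in N (left out, the last holds). Time passes only in rows, so rows that repeat a pose let the fingers close. It gives the time, the measured TCP pose, the force, the opening and the grip force at its end, in the units of the state.
- arm.get_state(): the state, without advancing time (a new reading comes with each control period).
- grab_frame(name): name is "scene" or "top"; returns (picture, depth): 400x640x3 uint8, blue, green, red; 400x640 float32, m along the optical axis (not along the pixel's ray), 0 where there is no reading.
- camera_params(name): a dict with "mtx" (3x3 intrinsics, pixels), "R" (3x3) and "t" (3): a world point X has camera coordinates R X + t. Camera axes: x right, y down, z forward; pixel columns grow to the right and rows downward; lengths in m; the calibration is good to about 2 mm. A picture is of the moment at which its call begins. camera_params takes no time and is no camera call.
- arm.job_done(): hands the job in; it is judged then, once.
Trained networks look in the newest picture that a camera, given by its name, has taken for a name from the list of things; names that differ only in an ending like _2 or _b are one class to them, and where a whole thing is asked for, a point or a joint stands for the part that bears it (a point fixed in the world has none). Each returns a list of dicts, best first, with "confidence" (0 to 1); they miss things now and then, are a little off and sometimes report something else, mostly with a low value. They report only what shows in the picture. A call takes as long as a camera call. They do not tell look-alikes from the thing itself.
- spot_in(query, camera): "uv" ([column, row] in pixels, amid what is visible of it).
The state is a dict: "t": time; "q": joint angles; "qd": joint speeds; "joint_efforts": joint torques, N m; "eef_pos": TCP position; "ee_rot": TCP orientation; "force": force on the tool from outside, world axes, zero at the start; "moment": the same for the moment, N m; "width": finger opening in m; "gripper_force": force on a finger pad.
Only numpy, scipy, OpenCV 4.12 (cv2) and the standard library are available. Lean on these libraries where they do the work, as an engineer would, in place of code of your own. Each camera call takes 0.05 s, during which the arm holds its last target. There are 200 camera calls.

### The job

Swing the small steel gate of the component tray wide open (about a right angle) while the copper bar is still plugged in, then draw the bar straight out of its white nylon socket through the open gateway. Lift it over the middle of the white light pad and tip it so that its tinned (silver) end points up at about 45 degrees, at least 10 cm clear of the pad, leaving the gate open and everything else where it is. Finish while still holding the bar there, motionless in the gripper: do not put it down or let go.

Things in the scene. Friction and masses are not known exactly. Their poses are not given: they have to be found in the camera images.
- tray: Blue steel tray fixed to the bench, 240 (x) x 280 (y) mm, walls to z = 40 mm. Origin: centre of its underside; x points away from the gate side, z up. The front wall (x = -118) has a gateway 112 mm wide in its middle, closed by the gate. A white nylon socket block (50 long, 56 wide, top at z = 61 mm) is fixed on its floor from x = -4 to +46, centred on y = 0.
- socket_mouth (a point): Mouth of the socket slot, at tray x = -4, y = 0, z = 35 mm, with the tray's axes. The slot is level, 10 mm wide (y) x 21.5 high, 40 deep towards +x, closed above: the bar leaves it only towards -x. A nylon rest, 6 mm wide, top at z = 25 mm, 84 mm in front of the mouth, carries the bar's free end from below.
- gate (a joint): Gate hinge, rad: 0 shut, 1.57 square to the front, stop at 1.9. Opens outwards (tray -x, towards the robot) about a vertical axis and stays where left; friction under 1 N at the post. Panel 100 mm wide, top at z = 44 mm, a post on its free edge: at angle q the post is at hinge + 100 mm * (-sin q, -cos q) in tray x, y. Starts shut or a little ajar (up to 0.35).
- gate_post (a point): Top of the dark round post (12 mm diameter, vertical, top at z = 95 mm) on the gate's free edge; the part from z = 46 to 95 mm stands free above the panel and can be pinched from above.
- gate_hinge (a point): Point on the gate's vertical hinge axis (tray x = -118, y = +55 mm), z = 45 mm.
- bar: Flat copper bus bar, 130 long (x) x 8 thick (y) x 20 high (z) mm, about 0.18 kg, origin at its centre. At first it lies level on edge along tray x, underside at z = 25 mm, its +x end (last 25 mm tinned silver) 30 mm deep in the socket; 100 mm stand free in front, ending 14 mm behind the shut gate. Grip the free part from above, across the 8 mm.
- bar_tinned_end (a point): Centre of the bar's silver end face (bar x = +65 mm): the end plugged into the socket at the start, to point upwards in the end.
- bar_plain_end (a point): Centre of the bar's copper end face (bar x = -65 mm).
- light_pad: Square light pad lying on the bench, fixed, 150 x 150 x 8 mm, white with a grey rim. Origin: centre of its underside. To the left or right of the tray; a black parts bin takes the other side.
- parts_bin: Black four-way bin of resistors, 140 x 140 x 30 mm, fixed on the bench. Bystander.
- neon: Clear glass neon indicator on a black foot, 22 mm diameter, 41 mm high, standing loose on the tray floor left (tray +y) of the bar. Bystander, origin at its foot.
- trimmer: Green plastic trimmer tool, 117 mm long, 9 mm thick, lying loose on the tray floor right (tray -y) of the bar. Bystander.
- connector: Loose white nylon connector housing, 22 x 36 x 14 mm, on the tray floor behind the socket. Bystander.
- screwdriver: Screwdriver lying on the bench. Bystander.
- tape: Blue ring of tape, 70 mm diameter, 18 mm high, on the bench. Bystander.
- heatsink: Finned aluminium heatsink, 50 x 50 x 28 mm, on the bench. Bystander.
There are look-alikes about, which are no part of the job. There is more than one size of the bar; the one meant has the size given above. There is more than one size of the light_pad; the one meant has the size given above.

How it is judged:
By the outcome, as a careful person would: the job done as asked, in the order asked, and still so for the second after the job is handed in, while the arm keeps its last pose, push and grip.
It also fails if it takes over 48 s, if anything falls off the work surface, if the arm or the gripper's body presses on something with over 40 N, if the wrist force passes 120 N, or if a joint passes its speed limit or range.

## Working session

There is one attempt and no reset: what is moved stays moved. The work goes in short steps, Python scripts to look and compute and a shell command to move; the robot and the scene stay as the last step left them, time stands still between calls to the robot, and variables do not carry over. Pictures are saved under pics/ and viewed, at most 10 in all, crops included, and the job is handed in when it is done.

```bash
mkdir -p pics; cat > h.py <<'E'
import numpy as np, cv2
from station import arm, grab_frame, camera_params, spot_in
def w(name,uv,depth=None,z=None):
    c=camera_params(name);K,R,t=map(np.array,(c["mtx"],c["R"],c["t"]))
    d=np.linalg.inv(K)@[uv[0],uv[1],1.]
    o=-R.T@t; r=R.T@d
    s=depth if z is None else (z-o[2])/r[2]
    return o+s*r
E
python3 - <<'E'
from h import *
for n in("top","scene"):
    p,d=grab_frame(n);cv2.imwrite(f"pics/{n}1.png",p);np.save(f"pics/{n}1.npy",d)
    for q in["tray","socket_mouth","gate_post","gate_hinge","bar","bar_plain_end","light_pad","parts_bin","neon","trimmer","connector","screwdriver","tape","heatsink"]:
        for r in spot_in(q,n)[:3]:
            u,v=r["uv"];dd=d[int(v),int(u)]
            print(n,q,np.round([u,v]),round(r["confidence"],2),np.round(w(n,(u,v),dd),3))
s=arm.get_state();print(s["t"],s["eef_pos"],s["ee_rot"],s["force"])
E
```

```text
top tray [321. 151.] 0.76 [0.686 0.026 0.049]
top socket_mouth [319. 149.] 0.82 [0.693 0.031 0.048]
top gate_post [319. 188.] 0.53 [0.57  0.036 0.048]
top bar [398. 188.] 0.64 [ 0.567 -0.212  0.015]
top bar_plain_end [397. 194.] 0.48 [ 0.548 -0.213 -0.002]
top light_pad [438. 235.] 0.58 [ 0.416 -0.332  0.011]
top parts_bin [228. 246.] 0.97 [0.401 0.322 0.025]
top neon [294. 146.] 0.58 [0.714 0.11  0.003]
top trimmer [352. 147.] 0.53 [ 0.705 -0.073  0.005]
top connector [331. 126.] 0.57 [ 0.773 -0.009  0.018]
top screwdriver [478. 162.] 0.75 [ 0.638 -0.463  0.027]
top tape [216. 169.] 0.84 [0.645 0.36  0.016]
top heatsink [171. 186.] 0.78 [0.596 0.503 0.01 ]
top heatsink [319. 166.] 0.38 [0.64  0.034 0.044]
scene tray [370. 251.] 0.91 [ 0.724 -0.004  0.054]
scene tray [437. 162.] 0.26 [0.6   0.489 0.028]
scene socket_mouth [367. 250.] 0.67 [ 0.713 -0.003  0.048]
scene gate_post [335. 218.] 0.68 [ 0.535  0.06  -0.001]
scene gate_post [356. 230.] 0.53 [0.64  0.034 0.044]
scene gate_hinge [339. 219.] 0.73 [0.573 0.034 0.039]
scene bar [354. 232.] 0.69 [0.635 0.034 0.029]
scene bar [274. 269.] 0.59 [ 0.573 -0.208  0.017]
scene bar_plain_end [355. 228.] 0.7 [0.637 0.035 0.047]
scene bar_plain_end [274. 268.] 0.59 [ 0.573 -0.206  0.016]
scene light_pad [171. 218.] 0.9 [ 0.21  -0.302  0.007]
scene light_pad [196. 265.] 0.88 [ 0.417 -0.344  0.005]
scene parts_bin [362. 159.] 0.63 [0.409 0.317 0.024]
scene neon [362. 160.] 0.31 [0.408 0.319 0.019]
scene connector [380. 275.] 0.47 [ 0.779 -0.022  0.017]
scene screwdriver [198. 349.] 0.77 [ 0.643 -0.477  0.028]
scene screwdriver [428. 186.] 0.72 [0.642 0.385 0.008]
scene tape [430. 188.] 0.58 [ 0.644  0.396 -0.005]
scene heatsink [437. 163.] 0.81 [0.595 0.496 0.021]
scene heatsink [356. 231.] 0.28 [0.639 0.036 0.037]
1.5 [0.24837676 0.62762567 0.2265441 ] [ 3.14156894e+00 -2.59394861e-05 -3.76806268e-01] [-0.25757452 -0.3128361   0.78607184]
```

View pics/top1.png

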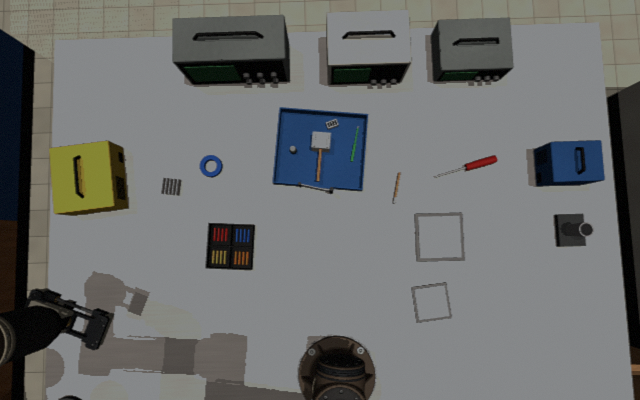

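View pics/scene1.png

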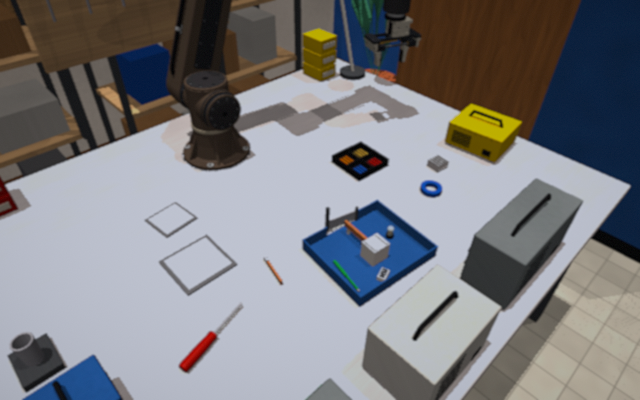

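The top view shows the tray at (321,150), with the gate post near (331,191) and slightly ajar. Candidates:
- **Bars:** the one in the socket at (319,165) and a loose, thinner one at (397,188). The plugged one fits.
- **Pads:** (439,237) and a smaller one at (431,302). The larger one should be the 150 mm pad.

I'll measure both and confirm in one crop.

```bash
python3 - <<'E'
from h import *
p=cv2.imread("pics/top1.png");d=np.load("pics/top1.npy")
hsv=cv2.cvtColor(p,cv2.COLOR_BGR2HSV)
def W(mask,z=None):
    v,u=np.nonzero(mask);return np.array([w("top",(a,b),d[b,a],z) for a,b in zip(u,v)]),u,v
m=np.zeros(d.shape,bool);m[95:205,265:375]=True
blue=m&(hsv[...,0]>95)&(hsv[...,0]<125)&(hsv[...,1]>110)
P,u,v=W(blue)
rim=P[P[:,2]>0.03]; 
for nm,Q in(("rim",rim),("all",P)):
    r=cv2.minAreaRect(Q[:,:2].astype(np.float32)*1000);print(nm,len(Q),r)
for nm,(a,b,c,e) in dict(big=(205,270,405,475),small=(278,330,405,460)).items():
    m=np.zeros(d.shape,bool);m[a:b,c:e]=True
    g=m&(p.max(2)<165)
    P,_,_=W(g,0.008);r=cv2.minAreaRect(P[:,:2].astype(np.float32)*1000);print(nm,len(P),r)
# orange bars
o=(hsv[...,0]<20)&(hsv[...,1]>90)
for nm,(a,b,c,e),z in(("plug",(140,186,310,330),.045),("loose",(165,210,385,410),.02)):
    m=np.zeros(d.shape,bool);m[a:b,c:e]=True
    P,u,v=W(m&o,z);print(nm,len(P),cv2.minAreaRect(P[:,:2].astype(np.float32)*1000))
# post: high points near the gate
m=np.zeros(d.shape,bool);m[178:200,290:350]=True
P,u,v=W(m&(d>0))
k=P[:,2]>.06;print("post",np.c_[u[k],v[k],P[k].round(3)])
a=cv2.resize(p[95:205,260:420],None,fx=5,fy=5,interpolation=cv2.INTER_CUBIC)
cv2.imwrite("pics/crop1.png",a)
E
```

```text
Traceback (most recent call last):
  File "h.py", line 4, in w
    c=camera_params(name);K,R,t=map(np.array,(c["mtx"],c["R"],c["t"]))
ValueError: time passes only in moves, steps and waits
```

```bash
cat > h.py <<'E'
import numpy as np, cv2, functools
from station import arm, grab_frame, camera_params, spot_in
cp=functools.lru_cache(None)(camera_params)
def w(name,uv,depth=None,z=None):
    c=cp(name);K,R,t=map(np.array,(c["mtx"],c["R"],c["t"]))
    d=np.linalg.inv(K)@[uv[0],uv[1],1.]
    o=-R.T@t; r=R.T@d
    s=depth if z is None else (z-o[2])/r[2]
    return o+s*r
E
cat > m.py <<'E'
from h import *
p=cv2.imread("pics/top1.png");d=np.load("pics/top1.npy")
hsv=cv2.cvtColor(p,cv2.COLOR_BGR2HSV)
def W(mask,z=None):
    v,u=np.nonzero(mask);return np.array([w("top",(a,b),d[b,a],z) for a,b in zip(u,v)]),u,v
m=np.zeros(d.shape,bool);m[95:205,265:375]=True
blue=m&(hsv[...,0]>95)&(hsv[...,0]<125)&(hsv[...,1]>110)
P,u,v=W(blue)
rim=P[P[:,2]>0.03]; 
for nm,Q in(("rim",rim),("all",P)):
    r=cv2.minAreaRect(Q[:,:2].astype(np.float32)*1000);print(nm,len(Q),r)
for nm,(a,b,c,e) in dict(big=(205,270,405,475),small=(278,330,405,460)).items():
    m=np.zeros(d.shape,bool);m[a:b,c:e]=True
    g=m&(p.max(2)<165)
    P,_,_=W(g,0.008);r=cv2.minAreaRect(P[:,:2].astype(np.float32)*1000);print(nm,len(P),r)
o=(hsv[...,0]<20)&(hsv[...,1]>90)
for nm,(a,b,c,e),z in(("plug",(140,186,310,330),.045),("loose",(165,210,385,410),.02)):
    m=np.zeros(d.shape,bool);m[a:b,c:e]=True
    P,u,v=W(m&o,z);print(nm,len(P),cv2.minAreaRect(P[:,:2].astype(np.float32)*1000))
m=np.zeros(d.shape,bool);m[178:200,290:350]=True
P,u,v=W(m&(d>0))
k=P[:,2]>.06;print("post",np.c_[u[k],v[k],P[k].round(3)])
print("cam",-np.array(cp("top")["R"]).T@np.array(cp("top")["t"]))
a=cv2.resize(p[95:205,260:420],None,fx=5,fy=5,interpolation=cv2.INTER_CUBIC)
cv2.imwrite("pics/crop1.png",a)
E
python3 m.py
```

```text
rim 431 ((617.6315307617188, 36.3236083984375), (276.8755187988281, 403.7462158203125), 83.41426849365234)
all 5994 ((617.6315307617188, 36.3236083984375), (276.8755187988281, 403.7462158203125), 83.41426849365234)
big 4550 ((409.76239013671875, -337.17120361328125), (220.08949279785156, 199.66964721679688), 88.17033386230469)
small 2860 ((205.99435424804688, -302.4004821777344), (169.9175567626953, 154.7860870361328), 88.24602508544922)
plug 74 ((644.318359375, 33.82937240600586), (9.230237007141113, 98.00768280029297), 81.46427154541016)
loose 48 ((577.1961669921875, -208.4381866455078), (5.969818592071533, 74.49505615234375), 77.4089126586914)
post [[ 3.30e+02  1.87e+02  5.66e-01  2.00e-03  9.40e-02]
 [ 3.31e+02  1.87e+02  5.66e-01 -1.00e-03  9.30e-02]
 [ 3.32e+02  1.87e+02  5.66e-01 -4.00e-03  9.50e-02]
 [ 3.29e+02  1.88e+02  5.64e-01  5.00e-03  9.30e-02]
 [ 3.30e+02  1.88e+02  5.63e-01  2.00e-03  9.70e-02]
 [ 3.31e+02  1.88e+02  5.63e-01 -1.00e-03  9.60e-02]
 [ 3.32e+02  1.88e+02  5.63e-01 -4.00e-03  9.40e-02]
 [ 3.29e+02  1.89e+02  5.61e-01  5.00e-03  9.30e-02]
 [ 3.30e+02  1.89e+02  5.60e-01  2.00e-03  9.80e-02]
 [ 3.31e+02  1.89e+02  5.60e-01 -1.00e-03  9.30e-02]
 [ 3.32e+02  1.89e+02  5.60e-01 -4.00e-03  9.50e-02]
 [ 3.29e+02  1.90e+02  5.60e-01  5.00e-03  7.20e-02]
 [ 3.30e+02  1.90e+02  5.58e-01  2.00e-03  9.30e-02]
 [ 3.31e+02  1.90e+02  5.57e-01 -1.00e-03  9.40e-02]
 [ 3.32e+02  1.90e+02  5.57e-01 -4.00e-03  9.40e-02]
 [ 3.30e+02  1.91e+02  5.57e-01  2.00e-03  7.50e-02]
 [ 3.31e+02  1.91e+02  5.56e-01 -1.00e-03  7.80e-02]
 [ 3.32e+02  1.91e+02  5.57e-01 -4.00e-03  7.00e-02]]
cam [0.41284657 0.02271597 1.25284267]
```

View pics/crop1.png

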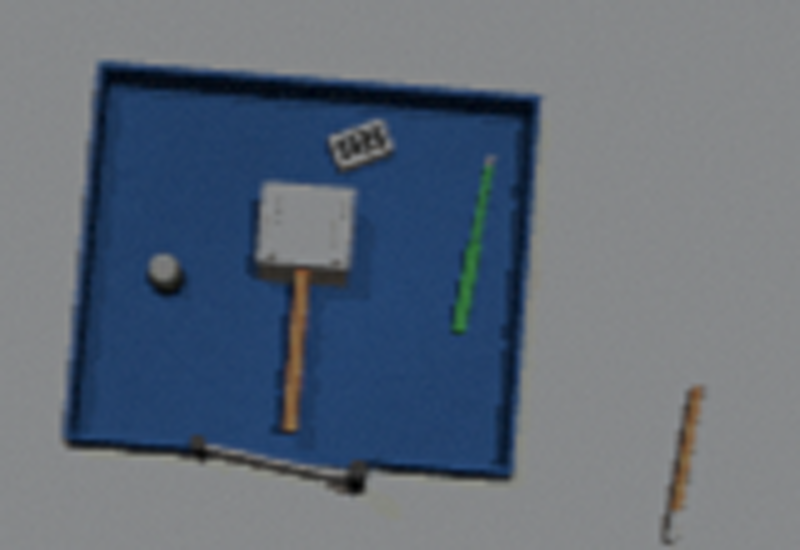

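The crop shows the bar at crop (297,350) in the socket, with about 98 mm standing free, so it is the right one. The loose bar at (685,450) is only about 75 mm. The gate is slightly ajar, with its post at (355,480) and hinge at (197,447).

```bash
cat > t.py <<'E'
from h import *
c=np.array([w("top",(260+a/5-.4,95+b/5-.4),z=.04)[:2] for a,b in((98,62),(540,96),(512,478),(66,442))])*1000
T=np.array([[120,140],[120,-140],[-120,-140],[-120,140]],float)
cc=c-c.mean(0);z=(cc[:,0]+1j*cc[:,1]);zt=T[:,0]+1j*T[:,1]
k=(np.conj(zt)@z)/(abs(zt)**2).sum();yaw=np.angle(k);C=c.mean(0)
R=np.array([[np.cos(yaw),-np.sin(yaw)],[np.sin(yaw),np.cos(yaw)]])
t2=lambda x,y:(C+R@[x,y])
if __name__=="__main__":
    print("tray",C,yaw,abs(k),"resid",(c-(T@R.T+C)).round(1))
    print("hinge",t2(-118,55),"hinge pix",w("top",(260+197/5-.4,95+447/5-.4),z=.045)*1000)
    print("barfree end",t2(-104,0),"mouth",t2(-4,0),"bar axis pix:",[w("top",(260+a/5-.4,95+b/5-.4),z=.045)*1000 for a,b in((301,268),(290,430))])
    post=np.array([561.5,.5]);dv=R.T@(post-t2(-118,55));print("post rel",dv,np.hypot(*dv),np.arctan2(-dv[0],-dv[1]))
    for q in(.1,.2,.3,.6,.9,1.2,1.57,1.65):print(q,t2(-118-100*np.sin(q),55-100*np.cos(q)))
    # pad
    p=cv2.imread("pics/top1.png");g=cv2.cvtColor(p,cv2.COLOR_BGR2GRAY)
    print(g[205:270:3,440]);print(g[237,405:475:3])
    for nm,q in dict(big=((415,213),(462,213),(464,261),(416,260)),small=((412,287),(446,283),(451,318),(416,321))).items():
        q=np.array([w("top",x,z=.008)[:2] for x in q]);print(nm,q.mean(0),np.linalg.norm(q-np.roll(q,1,0),axis=1))
E
python3 t.py
```

```text
tray [695.98347345  27.02435301] -0.1109525640692666 0.9967735784227658 resid [[ 0.9 -0.7]
 [ 0.7  1.2]
 [-0.9  1.7]
 [-0.6 -2.1]]
hinge [584.79892464  94.75171902] hinge pix [585.13759182  96.12492392  45.        ]
barfree end [592.62296153  38.53975902] mouth [692.00806915  27.46725325] bar axis pix: [array([694.83516544,  28.72501032,  45.        ]), array([593.83118559,  38.61914153,  45.        ])]
post rel [-12.7196343  -96.25194715] 97.08875541145953 0.13138807084585064
0.1 [563.85978042  -3.03147094]
0.2 [ 5.54202359e+02 -4.52535979e-01]
0.3 [544.85064831   3.07764843]
0.6 [519.5433383   18.97765716]
0.9 [500.06511547  41.64633716]
1.2 [488.15591145  69.05876276]
1.57 [485.40503121 105.74507827]
1.65 [486.60145301 113.65295085]
[134 134 137  88 136 136 135 136 136 135 136 135 137 135 135 135 137 135
  92 136 135 136]
[136 136 135 135  94 136 135 136 136 135 135 135 136 136 136 135 135 135
 135  88 136 135 136 135]
big [ 0.4103528  -0.33572483] [0.14663076 0.14739452 0.14960151 0.14899852]
small [ 0.20968534 -0.29987094] [0.10365496 0.10607315 0.10700028 0.10799591]
```

The tray is at (696,27) mm with yaw -0.111, the gate is at about 0.13 rad, and the large pad measures 148 mm with its centre at (411,-336). Next is going above the post.

```bash
cat > rel.py <<'E'
from h import *
from scipy.spatial.transform import Rotation as Ro
import sys
def rel(*targets):
    s=arm.get_state();R=Ro.from_euler("xyz",s["ee_rot"]);p=np.array(s["eef_pos"])*1000
    for pos,rpy in targets:
        print(np.r_[R.inv().apply(np.array(pos,float)-p).round(1),(R.inv()*Ro.from_euler("xyz",rpy)).as_rotvec().round(4)].tolist())
E
python3 - <<'E'
from rel import *
rel(([561,0,150],[np.pi,0,-.111]))
E
```

```text
[521.6, 468.6, 76.6, 0.0, -0.0, -0.2658]
```

```bash
python3 -m jog '[[[521.6,468.6,76.6,0,0,-0.2658,50],[521.6,468.6,76.6,0,0,-0.2658,50],[521.6,468.6,76.6,0,0,-0.2658,50],[521.6,468.6,76.6,0,0,-0.2658,50],[521.6,468.6,76.6,0,0,-0.2658,50],[521.6,468.6,76.6,0,0,-0.2658,50],[521.6,468.6,76.6,0,0,-0.2658,50],[521.6,468.6,76.6,0,0,-0.2658,50],[521.6,468.6,76.6,0,0,-0.2658,50],[521.6,468.6,76.6,0,0,-0.2658,50],[521.6,468.6,76.6,0,0,-0.2658,50],[521.6,468.6,76.6,0,0,-0.2658,50],[521.6,468.6,76.6,0,0,-0.2658,50],[521.6,468.6,76.6,0,0,-0.2658,50],[521.6,468.6,76.6,0,0,-0.2658,50],[521.6,468.6,76.6,0,0,-0.2658,50]]]' 20
python3 - <<'E'
from rel import *
s=arm.get_state();print(s["q"])
rel(([561,0,150],[np.pi,0,-.111]))
p,d=grab_frame("scene");cv2.imwrite("pics/s2.png",cv2.resize(p[150:300,280:460],None,fx=4,fy=4,interpolation=cv2.INTER_CUBIC))
E
```

```text
t: 3.5
eef_pos: [0.5609, 0.001, 0.1503]
ee_rot: [-3.141, -0.001, -0.109]
force: [-0.2, -0.5, 0.3]
width: 0.0501
gripper_force: 0.0
[ 3.50711384e-01  2.34870911e-01 -3.48885499e-01  6.16155746e-07
 -9.86431302e-01  1.11064969e+00]
[0.2, 0.9, 0.3, -0.0003, -0.0005, 0.0016]
```

View pics/s2.png

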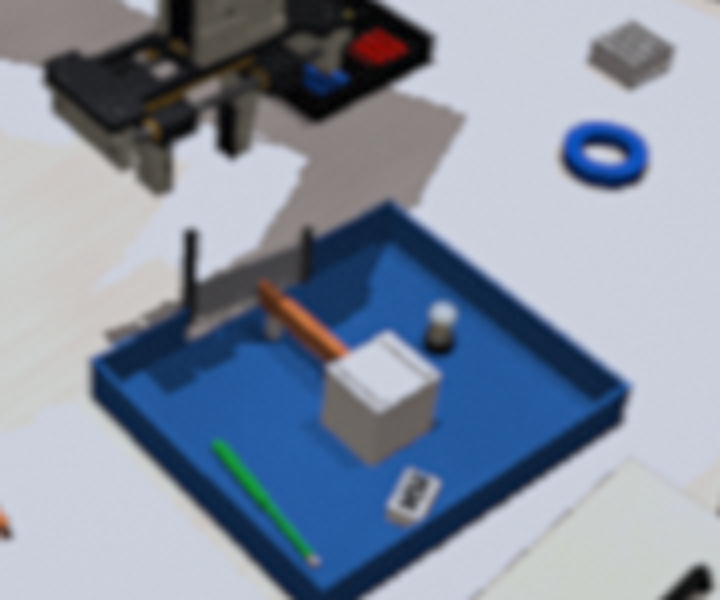

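The view shows the post at crop (190,270) standing free, with the fingers open above it and the bar clear. Descend and pinch.

```bash
python3 - <<'E'
from h import *
c=cp("scene");K,R,t=map(np.array,(c["mtx"],c["R"],c["t"]))
for X in ([.5848,.0948,.045],[.5848,.0948,.06],[.5848,.0948,.08],[.561,0,.095]):
    q=K@(R@X+t);print((q[:2]/q[2]-[280,150])*4)
E
python3 -m jog '[[[0,1,50,0,0,0,50],[0,1,93,0,0,0,50],[0,1,93,0,0,0,50],[0,1,93,0,0,0,5],[0,1,93,0,0,0,5],[0,1,93,0,0,0,5],[0,1,93,0,0,0,5]]]' 15
```

```text
[304.52479688 237.9673761 ]
[305.93502026 222.67352446]
[307.84855585 201.92125938]
[191.42483765 230.42628267]
t: 4.42
eef_pos: [0.5612, -0.0009, 0.0578]
ee_rot: [-3.141, -0.001, -0.111]
force: [0.1, -0.7, 0.6]
width: 0.0158
gripper_force: 0.0
```

```bash
python3 -m jog '[[[0,0,0,0,0,0,5],[0,0,0,0,0,0,5],[-8,-1,0,0,0,0,5],[-17,-4,0,0,0,0,5],[-26,-7,0,0,0,0,5],[-35,-11.5,0,0,0,0,5],[-43,-17,0,0,0,0,5],[-51.5,-23,0,0,0,0,5],[-58.5,-29.5,0,0,0,0,5],[-65,-37,0,0,0,0,5],[-71,-45,0,0,0,0,5],[-76,-54,0,0,0,0,5],[-80,-63,0,0,0,0,5],[-83.5,-72.5,0,0,0,0,5],[-86,-82,0,0,0,0,5],[-87,-92,0,0,0,0,5],[-87,-100,0,0,0,0,5],[-87,-100,0,0,0,0,5]]]' 15
```

```text
t: 6.68
eef_pos: [0.4828, 0.1073, 0.0563]
ee_rot: [3.139, 0.004, -0.111]
force: [-4.0, -0.3, 6.0]
width: 0.0114
gripper_force: 15.0
```

Gate swung. Release, rise and look.

```bash
python3 -m jog '[[[0,0,0,0,0,0,45],[0,0,0,0,0,0,45],[0,0,0,0,0,0,45],[0,0,-50,0,0,0,45],[0,0,-104,0,0,0,45],[0,0,-104,0,0,0,45]]]' 15
python3 - <<'E'
from rel import *
from t import *
g=t2(-39,0);print(g)
rel(([*g,130],[np.pi,0,-.111]),([*g,21],[np.pi,0,-.111]))
p,d=grab_frame("scene");cv2.imwrite("pics/s3.png",cv2.resize(p[150:300,280:460],None,fx=4,fy=4,interpolation=cv2.INTER_CUBIC))
E
```

```text
t: 7.42
eef_pos: [0.4878, 0.1091, 0.1652]
ee_rot: [-3.137, -0.006, -0.111]
force: [0.0, 0.5, -0.6]
width: 0.0449
gripper_force: 0.0
[657.22328148  31.34263027]
[176.8, 58.8, 36.1, -0.0044, -0.0064, 0.0005]
[176.1, 59.2, 145.1, -0.0044, -0.0064, 0.0005]
```

View pics/s3.png

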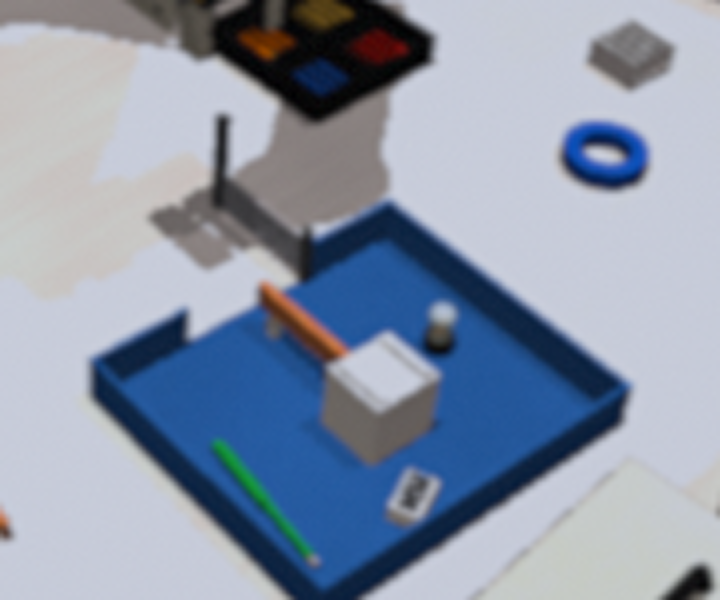

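The gate is open square, with the post at crop (222,160), and the bar is undisturbed. Go above the bar.

```bash
python3 -m jog '[[[60,20,0,0,0,0,40],[120,40,18,0,0,0,40],[175,59,34,0,0,0,40],[175,59,34,0,0,0,40],[175,59,34,0,0,0,40],[175,59,34,0,0,0,40]]]' 40
python3 - <<'E'
from rel import *
from t import *
g=t2(-39,0)
rel(([*g,21],[np.pi,0,-.111]))
p,d=grab_frame("top");cv2.imwrite("pics/t4.png",cv2.resize(p[95:205,260:380],None,fx=5,fy=5,interpolation=cv2.INTER_CUBIC))
E
```

```text
t: 8.22
eef_pos: [0.6521, 0.0304, 0.1272]
ee_rot: [-3.142, 0.0, -0.11]
force: [-0.2, 0.7, 0.1]
width: 0.0398
gripper_force: 0.0
[5.0, -1.4, 106.2, -0.0001, 0.0001, 0.0007]
```

View pics/t4.png

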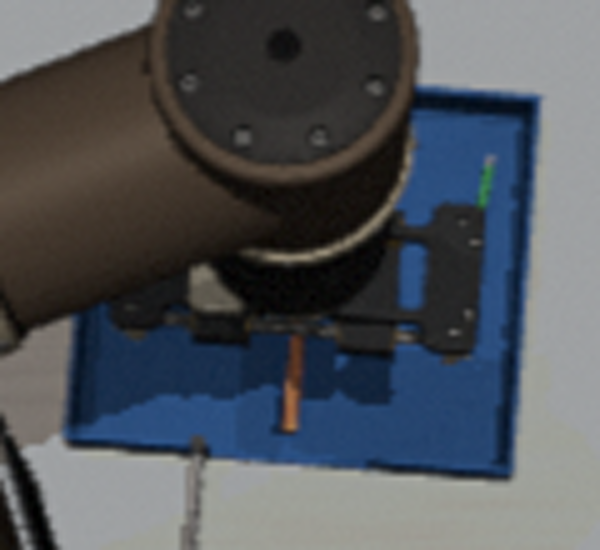

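The bar at crop (292,385) runs centred between the fingers, and the gate at (190,500) is square. Descend and grip gently first to check the side force.

```bash
python3 -m jog '[[[5,-1.9,50,0,0,0,40],[5,-1.9,90,0,0,0,40],[5,-1.9,106,0,0,0,40],[5,-1.9,106,0,0,0,40],[5,-1.9,106,0,0,0,4],[5,-1.9,106,0,0,0,4],[5,-1.9,106,0,0,0,4],[5,-1.9,106,0,0,0,4],[5,-1.9,106,0,0,0,4],[5,-1.9,106,0,0,0,4]]]' 10
```

```text
t: 9.52
eef_pos: [0.6584, 0.0315, 0.0216]
ee_rot: [-3.141, -0.001, -0.111]
force: [-0.4, 1.3, 5.6]
width: 0.0084
gripper_force: 10.0
```

```bash
python3 -m jog '[[[0,0,0,0,0,0,4],[0,0,0,0,0,0,4],[-5,0,0,0,0,0,4],[-10,0,0,0,0,0,4],[-16,0,0,0,0,0,4],[-22,0,0,0,0,0,4],[-28,0,0,0,0,0,4],[-34,0,0,0,0,0,4],[-40,0,0,0,0,0,4],[-50,0,0,0,0,0,4],[-60,0,0,0,0,0,4],[-60,0,0,0,0,0,4]]]' 45
```

```text
t: 11.02
eef_pos: [0.5977, 0.0384, 0.0214]
ee_rot: [-3.141, -0.0, -0.111]
force: [1.0, 3.1, 9.5]
width: 0.0074
gripper_force: 45.0
```

```bash
python3 -m jog '[[[0,0,-3,0,0,0,4],[-8,0,-7,0,0,0,4],[-18,0,-8,0,0,0,4],[-30,0,-10,0,0,0,4],[-45,0,-18,0,0,0,4],[-65,0,-30,0,0,0,4],[-90,0,-34,0,0,0,4],[-110,0,-45,0,0,0,4],[-115,0,-90,0,0,0,4],[-115,0,-140,0,0,0,4],[-115,0,-190,0,0,0,4],[-115,0,-200,0,0,0,4],[-115,0,-200,0,0,0,4]]]' 45
python3 - <<'E'
from rel import *
# keep bar centre = grasp point (19 mm behind TCP); tilt about tool y by +45deg
C=np.array([411,-336,270.])
a=-.69
Rt=Ro.from_euler("z",a)*Ro.from_euler("x",np.pi)
R2=Rt*Ro.from_rotvec([0,np.pi/4,0])
out=[]
for R in(Rt,R2):
    out.append((C+R.apply([0,0,19]),R.as_euler("xyz")))
rel(*out);print(R2.apply([1,0,0]),arm.get_state()["q"])
E
```

```text
t: 12.65
eef_pos: [0.4835, 0.0508, 0.2214]
ee_rot: [-3.14, -0.001, -0.111]
force: [-0.2, -0.7, -3.0]
width: 0.0077
gripper_force: 45.0
[-29.2, 392.4, -30.2, -0.0015, -0.0006, 0.579]
[-17.9, 399.7, -35.7, -0.2287, 0.7623, 0.5479]
[ 0.54535329 -0.45009976  0.70710678] [ 5.09825862e-01  4.67716081e-02 -3.99891959e-01 -5.06221836e-04
 -1.12255795e+00  9.50159229e-01]
```

```bash
python3 -m jog '[[[0,30,-6,0,0,0.05,4],[-5,70,-12,0,0,0.12,4],[-10,115,-20,0,0,0.2,4],[-15,160,-30,0,0,0.28,4],[-20,205,-30,0,0,0.35,4],[-24,250,-30,0,0,0.42,4],[-27,295,-30,0,0,0.48,4],[-29,335,-30,0,0,0.53,4],[-29,370,-30,0,0,0.56,4],[-29,392,-30,0,0,0.58,4],[-26,394,-31,-0.06,0.19,0.57,4],[-23,396,-33,-0.12,0.38,0.56,4],[-20,398,-35,-0.17,0.57,0.55,4],[-18,400,-36,-0.229,0.762,0.548,4],[-18,400,-36,-0.229,0.762,0.548,4],[-18,400,-36,-0.229,0.762,0.548,4],[-18,400,-36,-0.229,0.762,0.548,4],[-18,400,-36,-0.229,0.762,0.548,4]]]' 45
python3 - <<'E'
from rel import *
s=arm.get_state();R=Ro.from_euler("xyz",s["ee_rot"]);print("grasp",np.array(s["eef_pos"])*1000-R.apply([0,0,19]),R.apply([1,0,0]),s["q"])
for n in("scene","top"):
    p,d=grab_frame(n)
    for q in("bar_tinned_end","bar_plain_end","bar"):
        for r in spot_in(q,n)[:2]:
            u,v=r["uv"];print(n,q,np.round([u,v]),round(r["confidence"],2),w(n,(u,v),d[int(v),int(u)]).round(3))
    if n=="scene":cv2.imwrite("pics/s5.png",cv2.resize(p[120:320,130:380],None,fx=3,fy=3,interpolation=cv2.INTER_CUBIC))
    else:cv2.imwrite("pics/t5.png",cv2.resize(p[100:300,270:520],None,fx=3,fy=3,interpolation=cv2.INTER_CUBIC))
E
```

```text
t: 14.9
eef_pos: [0.4627, -0.3787, 0.2958]
ee_rot: [3.133, -0.737, -0.691]
force: [-1.2, -0.8, -1.5]
width: 0.0079
gripper_force: 45.0
grasp [ 453.00949543 -370.4040329   309.88169854] [ 0.57069296 -0.47183907  0.67206951] [-0.6997732  -0.18321459 -1.01712019  1.6202622  -0.0030125  -0.04286588]
scene bar_plain_end [273. 270.] 0.53 [ 0.572 -0.211  0.012]
scene bar_plain_end [362. 159.] 0.23 [0.411 0.317 0.025]
scene bar [368. 250.] 0.72 [0.711 0.002 0.041]
scene bar [166. 191.] 0.5 [ 0.497 -0.401  0.344]
top bar_tinned_end [394. 191.] 0.66 [ 0.56  -0.203  0.004]
top bar_tinned_end [432. 237.] 0.58 [ 0.41  -0.314  0.006]
top bar_plain_end [398. 189.] 0.41 [ 0.565 -0.213  0.013]
```

View pics/s5.png

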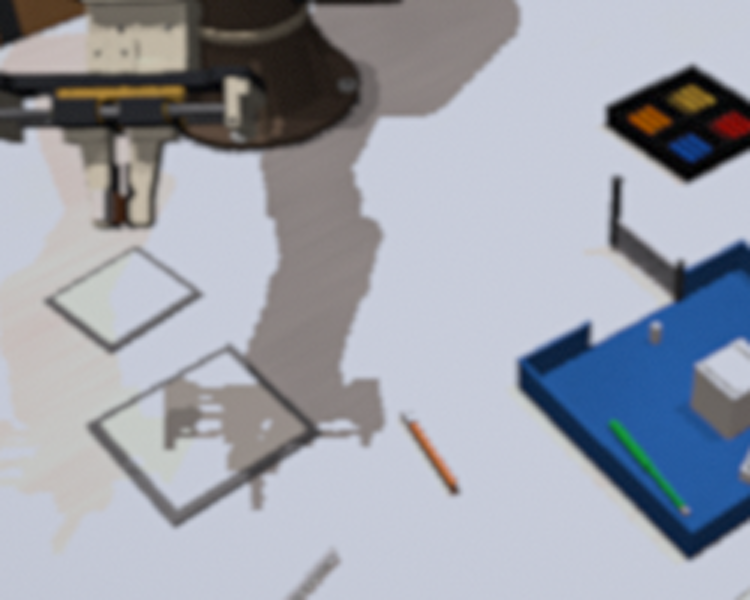

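View pics/t5.png

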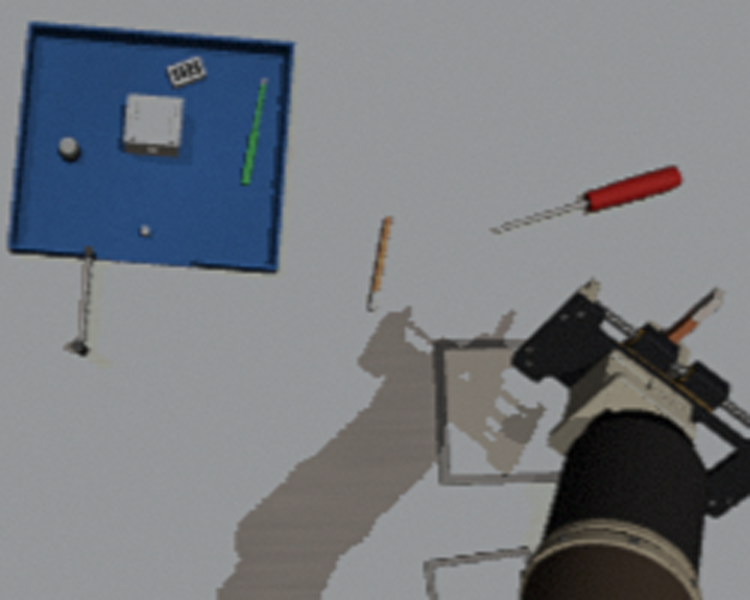

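The arm can't tilt outward here: q3 and q5 are at their limits, so the tool stopped short at bar centre (453,-370). The bar is held, silver end up, at top crop (715,300). I'll turn it half round and tilt inward instead. First, back to tool-down.

```bash
python3 - <<'E'
from rel import *
rel(([411,-336,270],[np.pi,0,-.69]))
E
```

```text
[-67.6, 3.0, -25.1, 0.0053, -0.7389, -0.0002]
```

```bash
python3 -m jog '[[[-10,0,-4,0,-0.1,0,4],[-20,0,-8,0,-0.22,0,4],[-34,1,-12,0,-0.36,0,4],[-48,2,-18,0,-0.5,0,4],[-60,3,-22,0,-0.62,0,4],[-68,3,-25,0.005,-0.74,0,4],[-68,3,-25,0.005,-0.74,0,4],[-68,3,-25,0.005,-0.74,0,4],[-68,3,-25,0.005,-0.74,0,4]]]' 45
python3 - <<'E'
from rel import *
print(arm.get_state()["q"]);rel(([411,-336,270],[np.pi,0,-.69]))
E
```

```text
t: 16.42
eef_pos: [0.4109, -0.3314, 0.2708]
ee_rot: [3.12, -0.097, -0.697]
force: [0.1, -2.3, -1.6]
width: 0.0075
gripper_force: 45.0
[-0.26070805  0.02465904 -0.33978316  0.06717959 -1.12809334  1.10679651]
[3.0, 3.4, 1.2, 0.0219, -0.0972, -0.0083]
```

```bash
python3 -m jog '[[[3,3,1,0.022,-0.097,-0.008,4],[3,3,1,0.022,-0.097,-0.008,4],[3,3,1,0.022,-0.097,-0.008,4]]]' 45
python3 - <<'E'
from rel import *
print(arm.get_state()["q"]);rel(([411,-336,270],[np.pi,0,-.69]))
E
```

```text
t: 16.8
eef_pos: [0.4106, -0.3405, 0.2687]
ee_rot: [3.136, -0.005, -0.698]
force: [-0.4, 0.1, -2.8]
width: 0.0078
gripper_force: 45.0
[-0.31911745  0.09548059 -0.23927729  0.0075379  -1.23354164  1.18955646]
[-2.5, -3.7, -1.3, 0.0057, -0.0049, -0.0079]
```

```bash
python3 -m jog '[[[-2,-3,-5,0,0,0.15,4],[-2,-3,-10,0,0,0.32,4],[-2,-3,-10,0,0,0.49,4],[-2,-3,-10,0,0,0.66,4],[-2,-3,-10,0,0,0.83,4],[-2,-3,-10,0,0,1.0,4],[-2,-3,-10,0,0,1.17,4],[-2,-3,-10,0,0,1.34,4],[-2,-3,-10,0,0,1.51,4],[-2,-3,-10,0,0,1.68,4],[-2,-3,-10,0,0,1.85,4],[-2,-3,-10,0,0,2.02,4],[-2,-3,-10,0,0,2.19,4],[-2,-3,-10,0,0,2.36,4],[-2,-3,-10,0,0,2.53,4],[-2,-3,-10,0,0,2.68,4],[-2,-3,-10,0,0,2.76,4],[-2,-3,-10,0,0,2.76,4],[-2,-3,-10,0,0,2.76,4]]]' 45
python3 - <<'E'
from rel import *
s=arm.get_state();print(s["q"])
C=np.array([411,-336,265.])
R=Ro.from_euler("z",s["ee_rot"][2])*Ro.from_euler("x",np.pi)*Ro.from_rotvec([0,np.pi/4,0])
rel((C+R.apply([0,0,19]),R.as_euler("xyz")));print(R.apply([1,0,0]))
E
```

```text
t: 19.18
eef_pos: [0.4112, -0.3369, 0.2799]
ee_rot: [-3.134, 0.004, 2.828]
force: [0.2, 0.6, -1.8]
width: 0.0077
gripper_force: 45.0
[-0.31187234  0.08537055 -0.22527152  0.00755724 -1.25601193 -1.57510357]
[14.0, 1.0, 28.2, -0.0068, 0.7896, -0.0028]
[-0.67256831  0.21829309  0.70710678]
```

```bash
python3 -m jog '[[[2,0,4,0,0.1,0,4],[4,0,8,0,0.22,0,4],[6,0,13,0,0.35,0,4],[9,1,18,0,0.48,0,4],[11,1,23,0,0.6,0,4],[13,1,26,0,0.7,0,4],[14,1,28,-0.007,0.79,0,4],[14,1,28,-0.007,0.79,0,4],[14,1,28,-0.007,0.79,0,4],[14,1,28,-0.007,0.79,0,4],[14,1,28,-0.007,0.79,0,4]]]' 45
python3 - <<'E'
from rel import *
s=arm.get_state();R=Ro.from_euler("xyz",s["ee_rot"]);print("grasp",np.array(s["eef_pos"])*1000-R.apply([0,0,19]),R.apply([1,0,0]),s["q"],abs(np.array(s["qd"])).max())
p,d=grab_frame("scene");a=cv2.resize(p[120:320,130:380],None,fx=3,fy=3,interpolation=cv2.INTER_CUBIC);cv2.imwrite("pics/s6.png",a)
c=cp("scene");K,Rc,t=map(np.array,(c["mtx"],c["R"],c["t"]))
g=np.array(s["eef_pos"])-R.apply([0,0,.019])
for k in(-.065,0,.065):
    q=K@(Rc@(g+R.apply([k,0,0]))+t);print(k,(q[:2]/q[2]-[130,120])*3)
E
```

```text
t: 20.55
eef_pos: [0.3986, -0.3322, 0.2527]
ee_rot: [-3.141, -0.784, 2.822]
force: [0.4, -0.5, -2.1]
width: 0.0072
gripper_force: 45.0
grasp [ 411.2971327  -336.42081329  266.12670023] [-0.67254802  0.22228347  0.70588187] [-3.16835927e-01  5.68891397e-01  1.58268625e-01 -8.03090324e-04
 -1.94384097e+00 -1.57276845e+00] 0.007066069677769109
-0.065 [173.00527565 282.8271345 ]
0 [148.57031544 201.38314974]
0.065 [124.2259634  120.24117037]
```

View pics/s6.png

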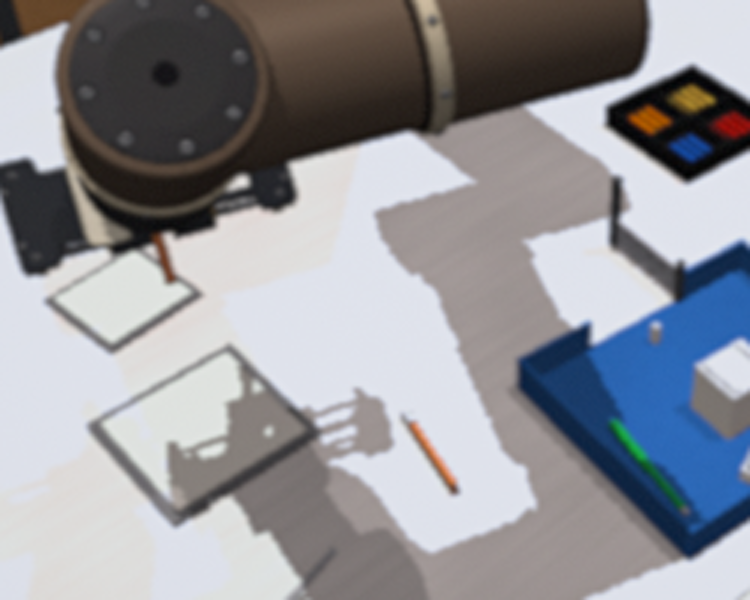

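The plain end shows at crop (170,281), against a predicted (173,283), so the bar is held as planned: silver end up at 45°, about 20 cm clear of the pad's middle, gate open. Handing in.

```bash
python3 -m jog '[[[0,0,0,0,0,0,4],[0,0,0,0,0,0,4]]]' 45; python3 -c "
from station import arm
print(arm.job_done())"
```

```text
t: 20.85
eef_pos: [0.3986, -0.3322, 0.2518]
ee_rot: [-3.141, -0.786, 2.822]
force: [0.2, 1.0, -2.2]
width: 0.0077
gripper_force: 45.0
the job is handed in; nothing more can be done
None
```

The job is handed in at about 21 s: the gate is open square, and the arm is holding the bar still over the middle of the 150 mm pad, silver end up at 45°, about 20 cm clear.

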